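Index the specimen slide one notch towards the vacuum pot

ROBOT

A 7-joint arm with a two-finger parallel gripper is mounted at the origin on the work surface. World frame = base frame: x ahead of the robot, y to its left, z up, the work surface at z = 0. Lengths are in m, angles in rad, forces in N, time in s.
With the tool pointing down it reaches from about 0.425 to 0.875 m from the base axis. Payload 4.7 kg.
Tool frame: the origin (TCP) lies midway between the tips of the shut fingers; the grasp point (between the pads) lies 19 mm behind it; x points along the fingers, z is the direction in which the jaws open and shut, and the axes are right-handed (so a half turn about x gives the same grasp; the last joint's range is limited). The gripper opens to 87 mm and grips with 3 to 60 N. Pads are 19 mm wide; open, the fingers measure 117 mm over their backs; the gripper's body (75 mm by 190 mm) begins 51 mm behind the grasp point.
Start: joints at [1.185, 0.321, -0.07, 1.45, 0.023, 1.371, -0.057], TCP at [0.253, -0.599, 0.192] pointing down, gripper open.
Joint ranges: [-2.86, 2.86], [-0.3, 2.09], [-1.38, 1.24], [0.06, 2.45], [-1.56, 4.7], [0.09, 2.05], [-2.69, 2.69]. Speed limits (rad/s): [2.57, 2.57, 3.14, 3.14, 3.14, 3.14, 3.14].

INTERFACE

Orientations are given as a rotation vector (axis times angle).
In Python, from bench import ctrl gives the robot as it stands.
- The arm moves only by the shell command python3 -m pendant 'ROWS' [OPENING] [FORCE]. ROWS is JSON, a list of rows, each an object with "travel": the shift along the tool's x, y, z in m, a list of three; "twist": the turn about the tool's x in rad. In form: [{"travel": [x, y, z], "twist": twist}, ...]. A call has 1 to 10 rows; each row is the pose to reach, as a shift and turn from the pose measured when the call began, along the tool's axes at that moment; what a row does not reach only later rows make up. A row lasts 1/8 s, in which the tool goes at most 62.5 mm and 10.7 degrees, less where a joint would pass 70% of its speed; a pose out of reach is approached as far as the arm can. A call with a gripper value outside its range is refused whole. OPENING is the opening, from -1 (shut) to 1 (fully open), so that 0 is half open, set as the call begins (- or left out, the last holds). The fingers move at their own pace and stop on an object; FORCE is the grip in N (left out, the last holds). Time passes only in rows, so rows that repeat a pose let the fingers close. It gives the time, the measured TCP pose, the force and the opening at its end, in the units of the state.
- ctrl.get_state(): the state, without advancing time (a new reading comes with each control period).
- ctrl.get_image(name): name is "scene" or "top"; returns the picture (480x640x3 uint8, red, green, blue); there is no depth.
- ctrl.camera_model(name): a dict with "K" (3x3 intrinsics, pixels), "rvec" (rotation vector, rad) and "tvec" (3), from world to camera coordinates, as OpenCV has them. Camera axes: x right, y down, z forward; pixel columns grow to the right and rows downward; lengths in m; the calibration is good to about 2 mm. A picture is of the moment at which its call begins. camera_model takes no time and is no camera call.
- ctrl.close_job(): hands the job in, once; it reports no verdict.
The state is a dict: "time": time; "joint_positions": joint angles; "qd": joint speeds; "joint_torque": joint torques, N m; "position": TCP position; "tool_rot": TCP orientation; "ft_force": force on the tool from outside, world axes, zero at the start; "torque": the same for the moment, N m; "grip_width": opening from 0.0 (shut) to 1.0 (fully open).
Only numpy, scipy, OpenCV 4.12 (cv2) and the standard library are available. Lean on these libraries where they do the work, as an engineer would, in place of code of your own. Each camera call takes 0.05 s, during which the arm holds its last target.

TASK

Draw the locking bolt of the specimen slide fully back, pull up the spring knob, move the carriage exactly one notch towards the round steel pot and let the knob drop back in so that its pin is fully engaged. Then push the locking bolt fully home again, and leave the bottle and the screwdriver where they are.

Things in the scene. Friction and masses are not known exactly. Their poses are not given: they have to be found in the camera images.
- slide_base: Fixed specimen slide: grey base plate 190 x 340 mm, 12 mm thick, on the bench. Origin: on the bench plane, under the knob's axis when the carriage is at the middle notch. Its y axis is the carriage's line of travel; its z is up; the bolt lies on its -x side (the plate spans x -140 to +50 mm, y +-170 mm). A steel bar under the carriage has five notches, 30 mm apart (y -60, -30, 0, 30, 60). End blocks at y +-162 mm are 38 mm high.
- carriage (a joint): Aluminium carriage (84 mm in x, 170 mm in y, top 40 mm above the bench, two specimen stubs up to 48 mm high at y +-62 mm on it, a row of locking teeth on its -x side) that slides along the slide base's y axis. Value in m, growing to +y of slide_base; starts at the middle notch, 0 (+-1 mm play); notches at every 0.030; end stops at +-0.062. Slides with about 1 N of friction when both the knob's pin and the bolt are out.
- index_knob (a joint): Pull knob in the middle of the carriage, travels with it. Value in m: 0 = down, pin fully in a notch; grows as it is pulled straight up, stop at 0.016. The pin is 10 mm deep in the notch, so it is clear of the bar from about 0.010. A spring pulls it down with about 5 N (down) to 8 N (up). If let go between notches the pin rides on the bar (value about 0.010) and drops in as the carriage reaches a notch; the round nose draws in from about 2 mm either side.
- knob_grip (a point): Centre of the black mushroom head of the pull knob, on its axis; the head is round, 30 mm in diameter, from 9 mm below this point (tapering to a 16 mm underside 15 mm below) to 10 mm above it. The point is 75 mm above the bench with the knob down. Below the head is an 8 mm stem, 10 mm of it free above the collar (collar top 50 mm above the bench).
- lock_bolt (a joint): Flat steel locking bolt on the base's -x side. Value in m: 0 = fully home, its tip between the carriage's teeth so that the carriage is locked; grows as it is drawn towards -x of slide_base, stop at 0.020; clear of the teeth from about 0.013. Stays where it is left (about 2 N of friction). It goes home only when the carriage stands at a notch. Starts home or up to 4 mm drawn.
- bolt_post (a point): Centre of the top of the bolt's upright round steel post, 14 mm in diameter, standing from 38 to 76 mm above the bench; push or pinch it. With the bolt home it stands at x -102 mm, y 0 in the slide_base frame, and moves with the bolt. The guide bracket between post and carriage (x -81 to -65 mm) is 45 mm high.
- pot: Fixed squat round steel vacuum pot with a flanged, bolted lid and a small glass window on top; 92 mm in diameter, 72 mm high, beyond one end of the slide (either end, about 245 mm from the slide's origin). Origin: centre of its underside. It shows which way to index.
- meter_box: Fixed rectangular grey meter box, 90 x 84 x 70 mm high, beyond the other end of the slide. Origin: centre of its underside.
- bottle: Loose brown bottle with black cap, 56 mm in diameter, 110 mm high, upright on the bench on the far (+x) side of the slide. Origin: centre of its underside. Leave alone.
- screwdriver: Loose screwdriver, 190 mm long, handle 26 mm thick, lying on the bench on the far (+x) side of the slide. Origin: under its middle. Leave alone.
Things that resemble listed ones, but are neither listed nor needed, are in the scene too. What is shaped like the pot but purple or red is not meant.

How it is judged:
On the way, in this order (a step that is already met when the one before it is completed fails the run):
1. the locking bolt is drawn fully back, the carriage still at its first notch (value of joint lock_bolt above 0.017 m and value of joint carriage between -0.004 and 0.004 m), for 0.1 s.
2. the knob is pulled up (value of joint index_knob above 0.008 m), for 0.1 s.
3. the carriage is one notch nearer the pot and the knob fully down, with the bolt still drawn (((y of pot in the frame of slide_base above 0 m and value of joint carriage between 0.027 and 0.033 m) or (y of pot in the frame of slide_base below 0 m and value of joint carriage between -0.033 and -0.027 m)) and value of joint index_knob below 0.0025 m and value of joint lock_bolt above 0.01 m), for 0.2 s.
At the end, for the whole second after the job is handed in: The carriage stands one notch (30 mm, within 3 mm) nearer the pot than the middle notch, the knob is down to within 2.5 mm, the locking bolt is home to within 3 mm, all at rest; the bottle stands upright and bottle and screwdriver are within 20 mm of where they were (((y of pot in the frame of slide_base above 0 m and value of joint carriage between 0.027 and 0.033 m) or (y of pot in the frame of slide_base below 0 m and value of joint carriage between -0.033 and -0.027 m)) and value of joint index_knob below 0.0025 m and value of joint lock_bolt below 0.003 m and velocity of joint carriage between -0.01 and 0.01 m/s and velocity of joint index_knob between -0.01 and 0.01 m/s and velocity of joint lock_bolt between -0.01 and 0.01 m/s and distance of each of bottle, screwdriver from where it was at the start of the episode below 0.02 m and angle between bottle's own z axis and vertical below 0.2 rad); the robot touches nothing.
It fails at once if the bottle is shoved or tipped (distance of bottle from where it was at the start of the episode above 0.03 m or angle between bottle's own z axis and vertical above 0.4 rad).
It fails at once if the screwdriver is shoved (distance of screwdriver from where it was at the start of the episode above 0.03 m).
It also fails if it takes over 43 s, if anything falls off the work surface, if the arm or the gripper's body presses on something with over 40 N, if the wrist force passes 120 N, or if a joint passes its speed limit or range.

## Working session

There is one attempt and no reset: what is moved stays moved. The work goes in short steps, Python scripts to look and compute and a shell command to move; the robot and the scene stay as the last step left them, time stands still between calls to the robot, and variables do not carry over. Pictures are saved under pics/ and viewed, and the job is handed in when it is done.

```bash
ls; mkdir -p pics
python3 - <<'E'
from bench import ctrl
import cv2
for n in("scene","top"):
    cv2.imwrite(f"pics/{n}0.png",ctrl.get_image(n)[:,:,::-1])
    m=ctrl.camera_model(n);print(n,m)
s=ctrl.get_state();print({k:s[k] for k in("time","position","tool_rot","ft_force","grip_width")})
E
```

```text
pics
scene {'K': array([[543.58209699,   0.        , 318.10774343],
       [  0.        , 543.58209699, 233.09543134],
       [  0.        ,   0.        ,   1.        ]]), 'rvec': array([ 2.46536968,  0.96860357, -0.23567011]), 'tvec': array([-0.44907194, -0.37363538,  1.63284341])}
top {'K': array([[456.58836785,   0.        , 321.26180665],
       [  0.        , 456.58836785, 240.64841713],
       [  0.        ,   0.        ,   1.        ]]), 'rvec': array([ 2.20367179, -2.15396123,  0.03500157]), 'tvec': array([-0.03951541,  0.6608433 ,  1.09933205])}
{'time': 0.1, 'position': array([ 0.25277187, -0.59825486,  0.19139691]), 'tool_rot': array([ 0.9106799 ,  1.37374718, -0.9092723 ]), 'ft_force': array([-1.06647746, -0.09019635,  0.37293212]), 'grip_width': 0.9978724102535809}
```

View pics/scene0.png

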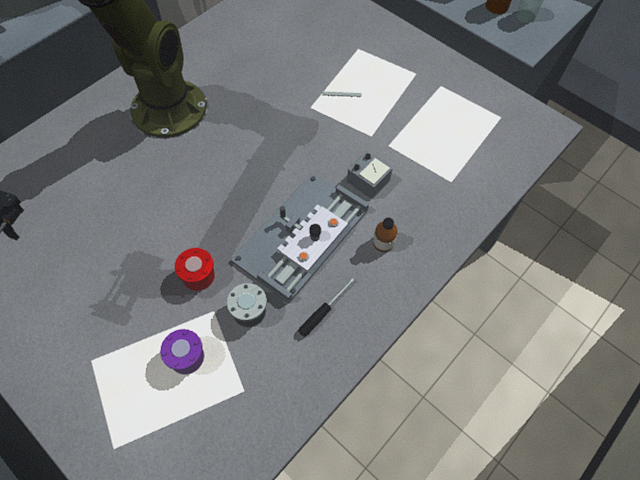

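View pics/top0.png

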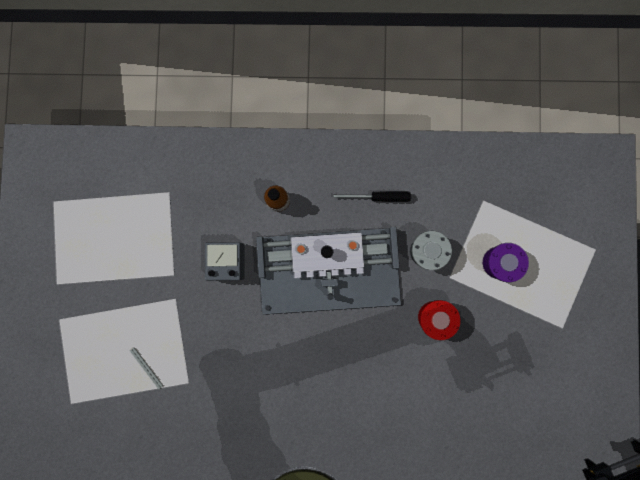

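The top view shows the knob at (327,252), the post at about (331,290), the grey pot to the right at (432,250), and the bottle and screwdriver above. I'll enlarge it.

Run:
```python
import cv2
a=cv2.imread("pics/top0.png")[220:320,240:410]
cv2.imwrite("pics/topc.png",cv2.resize(a,(765,450),interpolation=cv2.INTER_CUBIC))
a=cv2.imread("pics/scene0.png")[170:305,225:385]
cv2.imwrite("pics/scenec.png",cv2.resize(a,(640,540),interpolation=cv2.INTER_CUBIC))
```

```text
(no output)
```

View pics/topc.png

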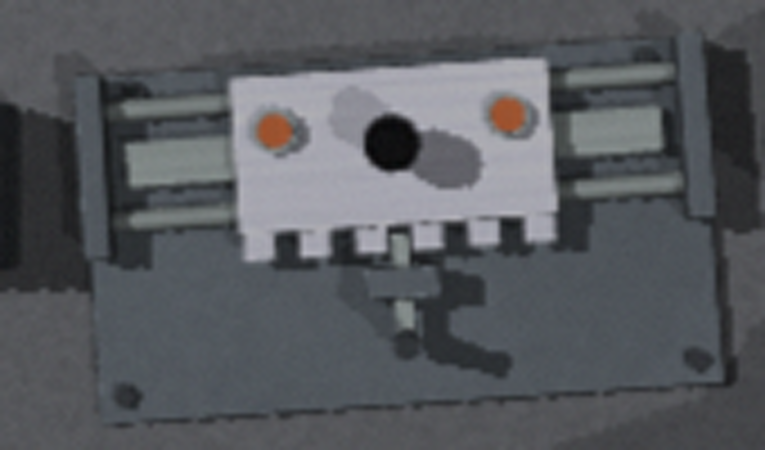

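View pics/scenec.png

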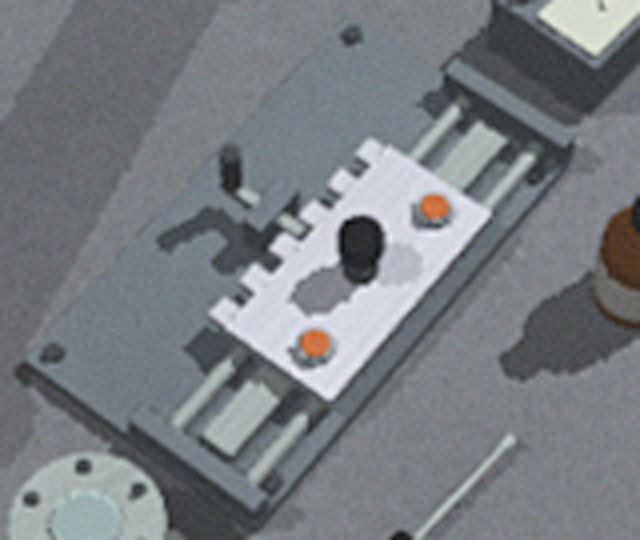

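```bash
cat > h.py <<'E'
from bench import ctrl
import cv2,numpy as np
from scipy.optimize import least_squares
from scipy.spatial.transform import Rotation as R
def proj(n,P):
    m=ctrl.camera_model(n)
    return cv2.projectPoints(np.array(P,float).reshape(-1,3),m["rvec"],m["tvec"],m["K"],None)[0].reshape(-1,2)
def ray(n,uv,z):
    m=ctrl.camera_model(n);Rm=cv2.Rodrigues(m["rvec"])[0];c=-Rm.T@m["tvec"]
    d=Rm.T@np.linalg.inv(m["K"])@np.array([*uv,1.]);return c+d*(z-c[2])/d[2]
def W(p,x):
    c,s=np.cos(p[2]),np.sin(p[2]);return np.array([p[0]+c*x[0]-s*x[1],p[1]+s*x[0]+c*x[1],x[2]])
E
python3 - <<'E'
from h import *
T=lambda u,v:((u+.5)/4.5-.5+240,(v+.5)/4.5-.5+220)
S=lambda u,v:((u+.5)/4-.5+225,(v+.5)/4-.5+170)
obs=[("top",T(391,143),lambda b:(0,0,.077)),("scene",S(361,241),lambda b:(0,0,.077)),
("top",T(405,342),lambda b:(-.102-b,0,.076)),("scene",S(230,152),lambda b:(-.102-b,0,.076)),
("top",T(102,422),lambda b:(-.14,.17,.012)),("top",T(725,381),lambda b:(-.14,-.17,.012)),
("scene",S(25,362),lambda b:(-.14,-.17,.012))]
f=lambda p:np.concatenate([proj(n,W(p,g(p[3])))[0]-uv for n,uv,g in obs])
r=least_squares(f,[.6,0,0,0],loss="soft_l1");p=r.x;print(p,f(p).reshape(-1,2).round(1).tolist())
for n,uv,g in obs: print(n,ray(n,uv,g(0)[2]).round(4))
print("knob",W(p,(0,0,0)),"post",W(p,(-.102-p[3],0,0)))
print("bottle",ray("top",(276,197),.1),"pot",ray("top",(432,250),.072),"red",ray("top",(440,320),.07),"meter",ray("top",(222,255),.07),"scr",ray("top",(372,196),.013))
s=ctrl.get_state();print(R.from_rotvec(s["tool_rot"]).as_matrix().round(3))
E
```

```text
[ 0.63518148 -0.03878136  0.0966374   0.00253795] [[0.0, -0.7], [0.2, -0.2], [0.3, 0.3], [0.1, 0.4], [-0.4, 0.4], [0.1, -0.4], [-0.8, -0.8]]
top [ 0.6335 -0.0387  0.077 ]
scene [ 0.6351 -0.0395  0.077 ]
top [ 0.5317 -0.0482  0.076 ]
scene [ 0.53   -0.0482  0.076 ]
top [0.4804 0.116  0.012 ]
top [ 0.5112 -0.2213  0.012 ]
scene [ 0.5152 -0.2216  0.012 ]
knob [ 0.63518148 -0.03878136  0.        ] post [ 0.53113128 -0.04886792  0.        ]
bottle [0.75465747 0.0793894  0.1       ] pot [ 0.64245764 -0.28279391  0.072     ] red [ 0.48199701 -0.30301239  0.07      ] meter [0.61974861 0.20625321 0.07      ] scr [ 0.77508512 -0.14696095  0.013     ]
[[-0.001  0.921  0.389]
 [ 0.002  0.389 -0.921]
 [-1.    -0.    -0.002]]
```

The fit residuals are under 1 px. The slide's yaw is 0.097 rad and the pot lies at −y of the slide, so the carriage goes to −0.030. Next I move above the post with the jaws along slide y.

```bash
python3 -m pendant '[{"travel":[0,0.047,-0.04],"twist":0.1},{"travel":[0,0.094,-0.08],"twist":0.2},{"travel":[0,0.141,-0.12],"twist":0.303},{"travel":[0,0.188,-0.16],"twist":0.303},{"travel":[0,0.235,-0.2],"twist":0.303},{"travel":[0.01,0.29,-0.24],"twist":0.303},{"travel":[0.02,0.34,-0.28],"twist":0.303},{"travel":[0.04,0.39,-0.33],"twist":0.303},{"travel":[0.06,0.43,-0.365],"twist":0.303},{"travel":[0.07,0.47,-0.397],"twist":0.303}]' 1 30
cat > d.py <<'E'
import sys
from h import *
# slide pose
P=(0.6352,-0.0388,0.0966)
def show(tx,ty,tz,bx=0):
    s=ctrl.get_state();M=R.from_rotvec(s["tool_rot"]).as_matrix()
    g=W(P,(tx,ty,tz)) 
    d=M.T@(g-s["position"]); yz=np.array([-np.sin(P[2]),np.cos(P[2]),0])
    t=M.T@(-yz)
    c,q=np.cos(P[2]),np.sin(P[2]);e=s["position"]-np.array([P[0],P[1],0])
    print("t",round(s["time"],2),"slide xyz",np.round([c*e[0]+q*e[1],-q*e[0]+c*e[1],e[2]],4),"need travel",d.round(4),"twist",round(np.arctan2(-t[1],t[2]),3),"F",s["ft_force"].round(1),"grip mm",round(s["grip_width"]*87,1),"tilt",M[:,0].round(3))
show(*map(float,sys.argv[1:4]))
E
python3 d.py -.1045 0 .05
```

```text
time: 1.35
position: [0.5294, -0.0508, 0.1216]
tool_rot: [1.138, 1.255, -1.139]
ft_force: [1.1, -1.2, -0.1]
grip_width: 1.0
t 1.35 slide xyz [-0.1064 -0.0018  0.1216] need travel [ 0.0716  0.0021 -0.0017] twist -0.0 F [ 1.1 -1.2 -0.1] grip mm 87.0 tilt [-0.002  0.001 -1.   ]
```

```bash
python3 -m pendant '[{"travel":[0.035,0.002,-0.002],"twist":0},{"travel":[0.055,0.002,-0.002],"twist":0},{"travel":[0.073,0.002,-0.002],"twist":0},{"travel":[0.073,0.002,-0.002],"twist":0}]' 1 30
python3 -m pendant '[{"travel":[0,0,0],"twist":0},{"travel":[0,0,0],"twist":0},{"travel":[0,0,0],"twist":0},{"travel":[0,0,0],"twist":0},{"travel":[0,0,0],"twist":0},{"travel":[0,0,0],"twist":0}]' -1 30
python3 d.py -.122 0 .05
```

```text
time: 1.85
position: [0.5297, -0.0486, 0.0472]
tool_rot: [1.137, 1.258, -1.141]
ft_force: [0.2, 0.1, 0.4]
grip_width: 0.999
time: 2.6
position: [0.5297, -0.0487, 0.0473]
tool_rot: [1.137, 1.258, -1.141]
ft_force: [0.0, 0.1, 0.5]
grip_width: 0.403
t 2.6 slide xyz [-0.1059  0.0003  0.0473] need travel [-0.0027 -0.0161  0.0003] twist -0.001 F [0.  0.1 0.5] grip mm 35.1 tilt [-0.005  0.002 -1.   ]
```

Still closing.

```bash
python3 -m pendant '[{"travel":[0,0,0],"twist":0},{"travel":[0,0,0],"twist":0},{"travel":[0,0,0],"twist":0},{"travel":[0,0,0],"twist":0},{"travel":[0,0,0],"twist":0}]'
python3 d.py -.122 0 .05
```

```text
time: 3.22
position: [0.5298, -0.0487, 0.0473]
tool_rot: [1.137, 1.258, -1.141]
ft_force: [-0.3, -0.8, -0.3]
grip_width: 0.002
t 3.23 slide xyz [-0.1059  0.0003  0.0473] need travel [-0.0026 -0.0161  0.0003] twist -0.001 F [-0.3 -0.8 -0.3] grip mm 0.2 tilt [-0.005  0.002 -1.   ]
```

```bash
cat > look.py <<'E'
import sys
from h import *
k=sys.argv[1]
for n,(u,v) in (("top",(330,270)),("scene",(300,225))):
    a=ctrl.get_image(n)[v-60:v+60,u-80:u+80,::-1]
    b=cv2.resize(a,(640,480),interpolation=cv2.INTER_CUBIC)
    cv2.imwrite(f"pics/{n}_{k}.png",b)
E
python3 look.py a
```

```text
(no output)
```

View pics/scene_a.png

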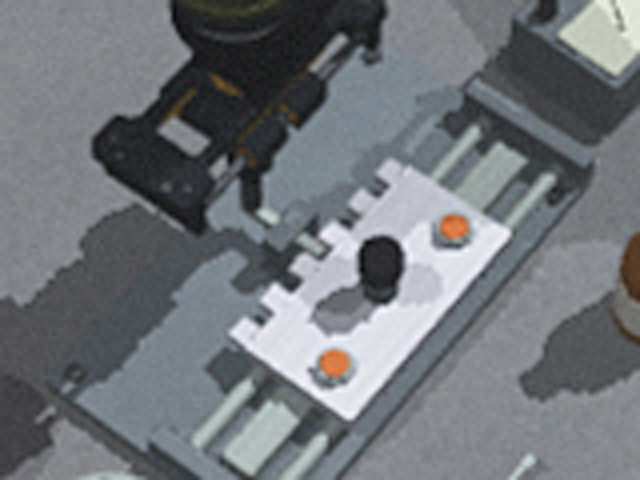

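View pics/top_a.png

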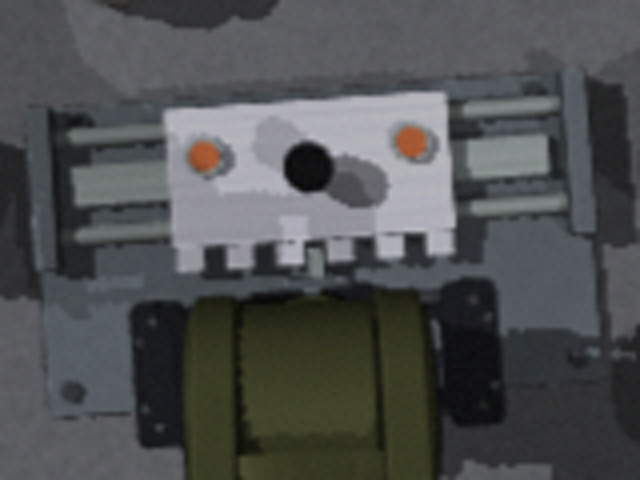

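Run:
```python
from h import *
s=ctrl.get_state();M=R.from_rotvec(s["tool_rot"]).as_matrix();t=s["position"]
a=ctrl.get_image("scene")[:,:,::-1]
pts=[t,t-.019*M[:,0],t-.07*M[:,0]];uv=proj("scene",pts);print(uv)
u0,v0=235,160
a=a[v0:v0+75,u0:u0+100];b=cv2.resize(a,(800,600),interpolation=cv2.INTER_CUBIC)
b=cv2.convertScaleAbs(b,alpha=2.2,beta=10)
for u,v in uv: cv2.circle(b,(int((u-u0+.5)*8),int((v-v0+.5)*8)),4,(0,255,0),1)
P=(0.6352,-0.0388,0.0966)
for u,v in proj("scene",[W(P,(-.1045,0,.076)),W(P,(-.1045,0,.038))]): cv2.circle(b,(int((u-u0+.5)*8),int((v-v0+.5)*8)),4,(0,0,255),1)
cv2.imwrite("pics/z1.png",b)
```

```text
[[282.42197619 213.59310822]
 [282.11625162 209.72916633]
 [281.25821614 198.88476722]]
```

View pics/z1.png

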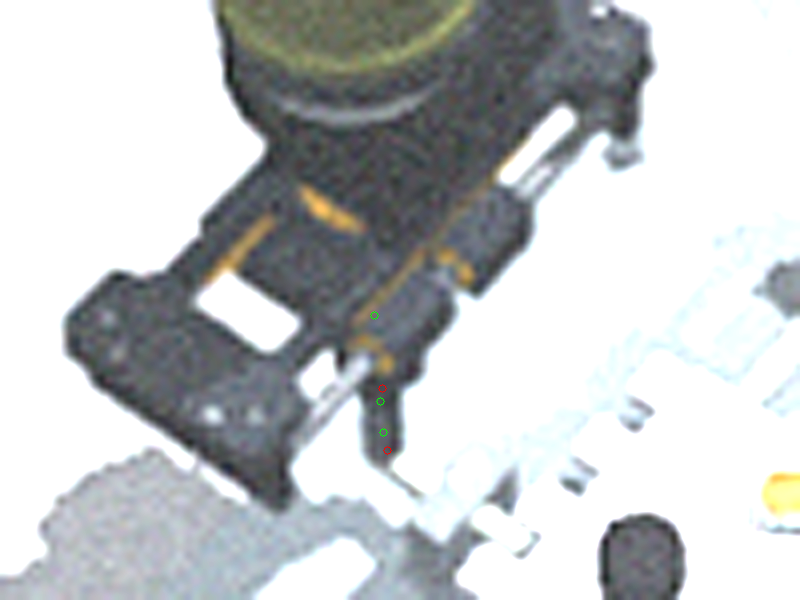

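```bash
python3 -m pendant '[{"travel":[-0.03,0,0],"twist":0},{"travel":[-0.07,0,0],"twist":0},{"travel":[-0.07,0,0],"twist":0}]'
python3 - <<'E'
from h import *
s=ctrl.get_state();M=R.from_rotvec(s["tool_rot"]).as_matrix();t=s["position"];print(t)
a=ctrl.get_image("scene")[:,:,::-1]
pts=[t,t-.019*M[:,0],t-.07*M[:,0]];uv=proj("scene",pts);print(uv)
u0,v0=235,145
a=a[v0:v0+75,u0:u0+100];b=cv2.resize(a,(800,600),interpolation=cv2.INTER_CUBIC)
b=cv2.convertScaleAbs(b,alpha=1.8,beta=10)
for u,v in uv: cv2.circle(b,(int((u-u0+.5)*8),int((v-v0+.5)*8)),4,(0,255,0),1)
P=(0.6352,-0.0388,0.0966)
for u,v in proj("scene",[W(P,(-.1045,0,.076)),W(P,(-.1045,0,.038))]): cv2.circle(b,(int((u-u0+.5)*8),int((v-v0+.5)*8)),4,(0,0,255),1)
cv2.imwrite("pics/z2.png",b)
E
```

```text
time: 3.75
position: [0.5328, -0.0489, 0.1206]
tool_rot: [1.139, 1.252, -1.137]
ft_force: [0.2, -0.9, -0.4]
grip_width: 0.004
[ 0.53277582 -0.04889682  0.12063219]
[[281.94804854 198.79362445]
 [281.59193348 194.51808334]
 [280.59039727 182.4935727 ]]
```

View pics/z2.png

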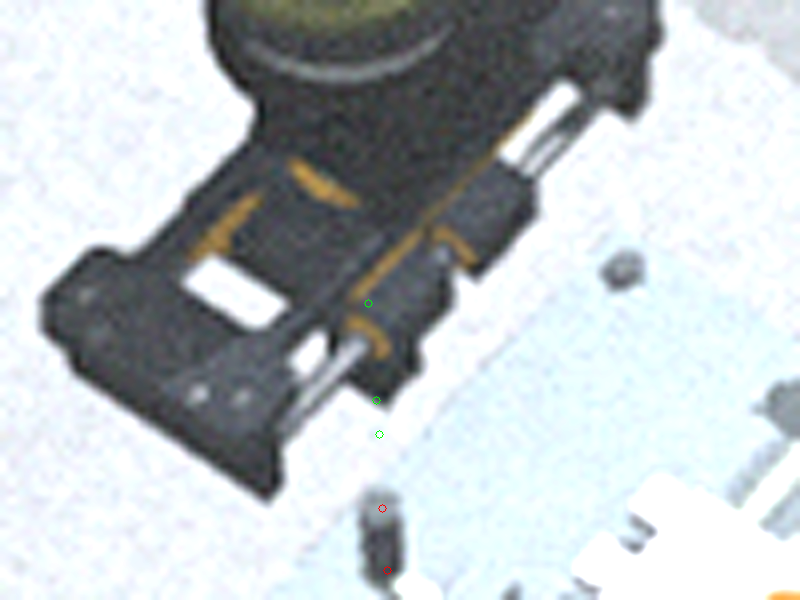

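Run:
```python
from h import *
a=ctrl.get_image("scene")[:,:,::-1]
cv2.imwrite("pics/z3full.png",a)
b=cv2.resize(a[120:240,200:360],(800,600),interpolation=cv2.INTER_NEAREST)
b=(255*(b/255.)**.5).astype(np.uint8)
cv2.imwrite("pics/z3.png",b)
c=cv2.imread("pics/scene0.png")[170:330,0:200]
c=cv2.resize(c,(800,640)[:2] if 0 else (750,600),interpolation=cv2.INTER_CUBIC)
cv2.imwrite("pics/z4.png",(255*(c/255.)**.5).astype(np.uint8))
```

```text
(no output)
```

View pics/z3.png

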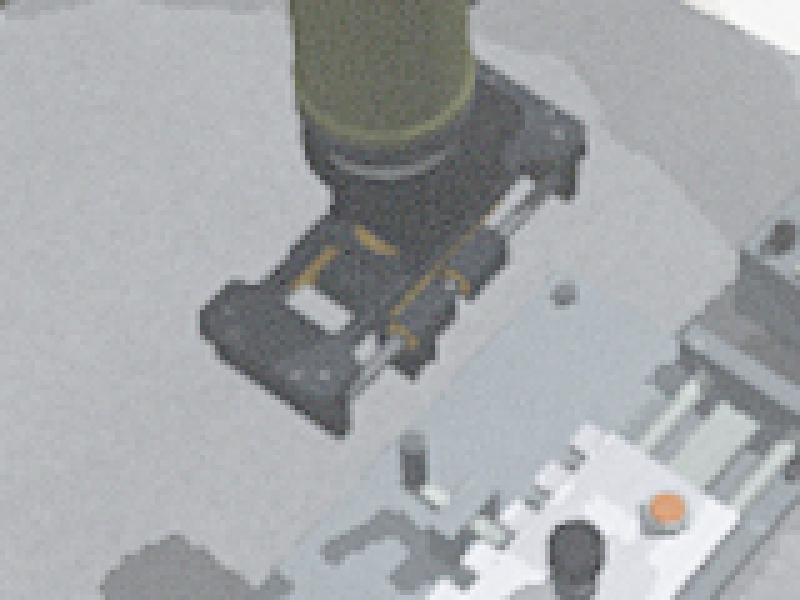

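View pics/z4.png

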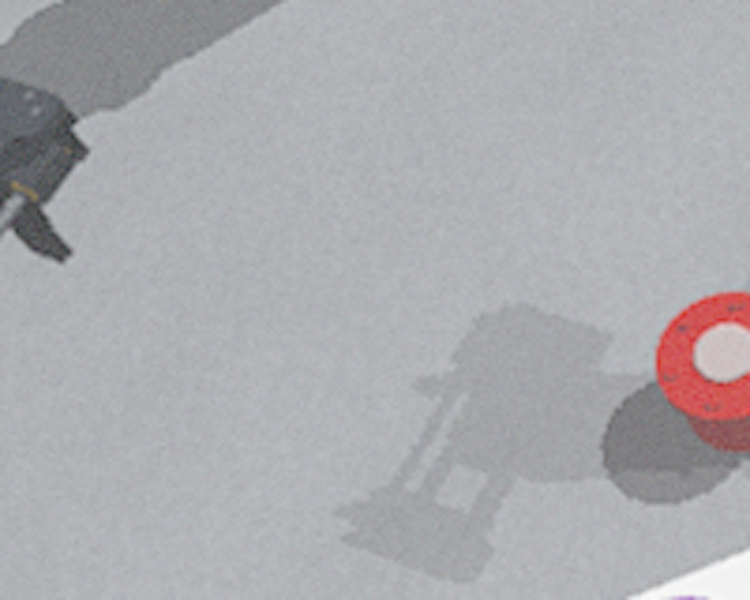

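View pics/z3full.png

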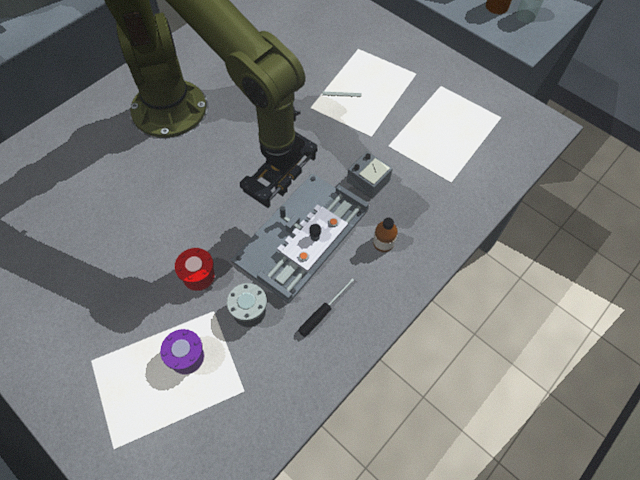

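Run:
```python
from h import *
M=R.from_rotvec([0.9106799 ,  1.37374718, -0.9092723 ]).as_matrix();t=np.array([ 0.25277187, -0.59825486,  0.19139691])
for d in(0,.07):
  for s in(-.0435,-.0585,.0435):
    p=t+s*M[:,2]-d*M[:,0]; print(d,s,p.round(3),proj("scene",p),proj("top",p))
for n in("scene","top"):
  m=ctrl.camera_model(n);print(n,-cv2.Rodrigues(m["rvec"])[0].T@m["tvec"])
c=cv2.imread("pics/top0.png")[430:480,560:640]
c=cv2.resize(c,(800,500),interpolation=cv2.INTER_CUBIC)
cv2.imwrite("pics/z5.png",(255*(c/255.)**.5).astype(np.uint8))
```

```text
0 -0.0435 [ 0.236 -0.558  0.191] [[ 18.91818053 245.82710572]] [[582.54763076 455.38699684]]
0 -0.0585 [ 0.23  -0.544  0.191] [[ 22.98655181 240.1483081 ]] [[575.52412213 458.16552574]]
0 0.0435 [ 0.27  -0.638  0.191] [[ -5.65659422 280.12957298]] [[623.28636261 439.27058698]]
0.07 -0.0435 [ 0.236 -0.558  0.261] [[  3.10957574 229.92833327]] [[603.43421111 471.04119764]]
0.07 -0.0585 [ 0.23  -0.544  0.261] [[  7.49531595 224.04078792]] [[595.82436973 474.05145939]]
0.07 0.0435 [ 0.27  -0.638  0.261] [[-23.44172409 265.57157117]] [[647.57408721 453.58057345]]
scene [ 1.08150635 -0.53581831  1.24526679]
top [ 0.59665056 -0.05454539  1.13483004]
```

View pics/z5.png

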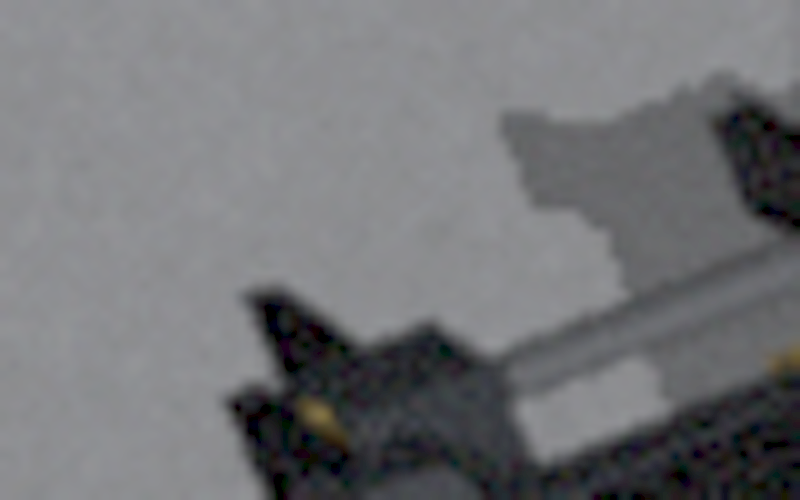

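The camera shows the real fingertips roughly 17–30 mm higher than the reported TCP, so the fingers shut above the post. Reported z = 0.022 is safe whichever is right: the tips would still clear the plate and the body would clear the post. I'll grip there.

```bash
python3 d.py -.1045 0 .022; python3 -m pendant '[{"travel":[0,0,0],"twist":0},{"travel":[0,0,0],"twist":0},{"travel":[0,0,0],"twist":0},{"travel":[0,0,0],"twist":0},{"travel":[0.02,-0.001,0],"twist":0},{"travel":[0.045,-0.001,0],"twist":0},{"travel":[0.07,-0.001,0],"twist":0},{"travel":[0.09,-0.001,0],"twist":0},{"travel":[0.098,-0.001,0],"twist":0},{"travel":[0.098,-0.001,0],"twist":0}]' 0 30
python3 d.py -.1045 0 .022;python3 look.py b
```

```text
t 3.85 slide xyz [-1.056e-01  1.000e-04  1.173e-01] need travel [0.0953 0.0015 0.0003] twist -0.001 F [-1.7 -0.1 -0.3] grip mm 0.4 tilt [-0.004  0.001 -1.   ]
time: 5.1
position: [0.5285, -0.0488, 0.0192]
tool_rot: [1.137, 1.258, -1.141]
ft_force: [0.8, 0.0, 0.0]
grip_width: 0.5
t 5.1 slide xyz [-0.1071  0.0004  0.0192] need travel [-0.0029  0.0026  0.0004] twist -0.001 F [0.8 0.  0. ] grip mm 43.5 tilt [-0.005  0.002 -1.   ]
```

View pics/scene_b.png

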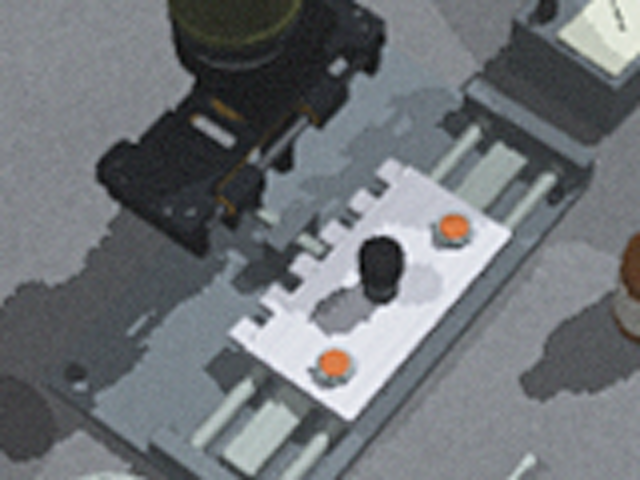

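```bash
python3 -m pendant '[{"travel":[-0.003,0.002,0],"twist":0},{"travel":[-0.003,0.002,0],"twist":0},{"travel":[-0.003,0.002,0],"twist":0},{"travel":[-0.003,0.002,0],"twist":0},{"travel":[-0.003,0.002,0],"twist":0},{"travel":[-0.003,0.002,0],"twist":0}]' -1 30
python3 d.py -.1045 0 .022
```

```text
time: 5.95
position: [0.5316, -0.0501, 0.0233]
tool_rot: [1.138, 1.254, -1.141]
ft_force: [0.2, -5.1, 1.9]
grip_width: 0.153
t 5.95 slide xyz [-0.1042 -0.0013  0.0233] need travel [ 0.0013 -0.0003 -0.0013] twist -0.002 F [ 0.2 -5.1  1.9] grip mm 13.3 tilt [-0.003 -0.    -1.   ]
```

Gripped (13.3 mm). Drawing it back.

```bash
python3 -m pendant '[{"travel":[0,-0.005,0],"twist":0},{"travel":[0,-0.01,0],"twist":0},{"travel":[0,-0.015,0],"twist":0},{"travel":[0,-0.019,0],"twist":0},{"travel":[0,-0.021,0],"twist":0},{"travel":[0,-0.021,0],"twist":0},{"travel":[0,-0.021,0],"twist":0}]'
python3 d.py -.122 0 .022
```

```text
time: 6.82
position: [0.5145, -0.0518, 0.0235]
tool_rot: [1.142, 1.248, -1.134]
ft_force: [12.0, -3.3, -12.3]
grip_width: 0.151
t 6.83 slide xyz [-0.1213 -0.0013  0.0235] need travel [ 0.0015 -0.0007 -0.0013] twist -0.001 F [ 12.   -3.3 -12.3] grip mm 13.1 tilt [ 0.006  0.    -1.   ]
```

The force rises to 12 N after 17 mm, so the bolt is at its stop. Release, rise and check.

```bash
python3 -m pendant '[{"travel":[0,0.001,0],"twist":0},{"travel":[0,0.001,0],"twist":0},{"travel":[0,0.001,0],"twist":0},{"travel":[0,0.001,0],"twist":0},{"travel":[-0.03,0.001,0],"twist":0},{"travel":[-0.08,0.001,0],"twist":0},{"travel":[-0.11,0.03,0],"twist":0},{"travel":[-0.11,0.08,0],"twist":0},{"travel":[-0.11,0.122,0],"twist":0},{"travel":[-0.11,0.122,0],"twist":0}]' 0.2 30
python3 d.py 0 0 .03;python3 look.py c
```

```text
time: 8.07
position: [0.6369, -0.0392, 0.133]
tool_rot: [1.142, 1.251, -1.133]
ft_force: [-0.4, 0.7, -0.2]
grip_width: 0.598
t 8.07 slide xyz [ 0.0016 -0.0005  0.133 ] need travel [ 0.103  -0.0022 -0.0003] twist -0.0 F [-0.4  0.7 -0.2] grip mm 52.0 tilt [ 0.005  0.003 -1.   ]
```

View pics/scene_c.png

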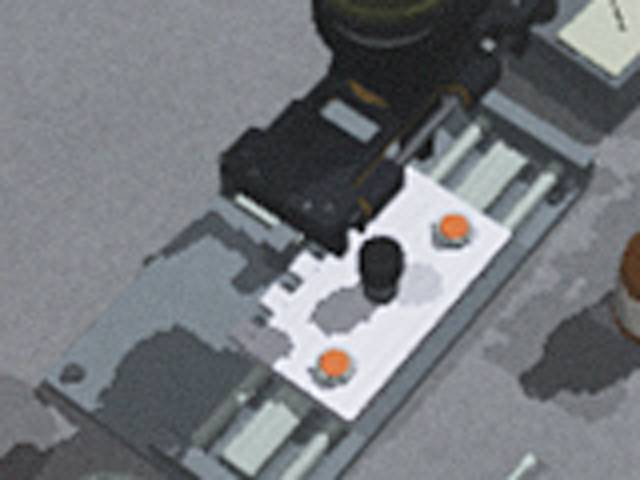

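View pics/top_c.png

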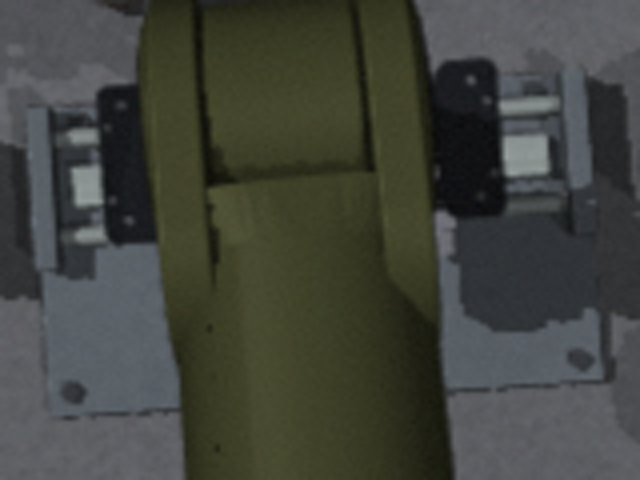

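Run:
```python
from h import *
P=(0.6352,-0.0388,0.0966)
for z in(.133,.145,.155,.165,.175):
  print(z,[proj("scene",W(P,(.0016,y-.0005,z))).round(1).tolist() for y in(-.041,-.026,.026,.041)])
b=cv2.imread("pics/scene_c.png")[100:300,280:480]
b=cv2.resize(b,(600,600),interpolation=cv2.INTER_CUBIC);b=(255*(b/255.)**.5).astype(np.uint8)
cv2.imwrite("pics/c2.png",b)
```

```text
0.133 [[[305.2, 230.4]], [[309.1, 226.0]], [[322.3, 211.2]], [[326.0, 207.0]]]
0.145 [[[305.1, 227.9]], [[309.1, 223.5]], [[322.4, 208.6]], [[326.1, 204.4]]]
0.155 [[[305.1, 225.7]], [[309.1, 221.3]], [[322.5, 206.3]], [[326.3, 202.1]]]
0.165 [[[305.1, 223.5]], [[309.1, 219.1]], [[322.6, 204.1]], [[326.4, 199.8]]]
0.175 [[[305.1, 221.3]], [[309.1, 216.9]], [[322.6, 201.8]], [[326.5, 197.5]]]
```

View pics/c2.png

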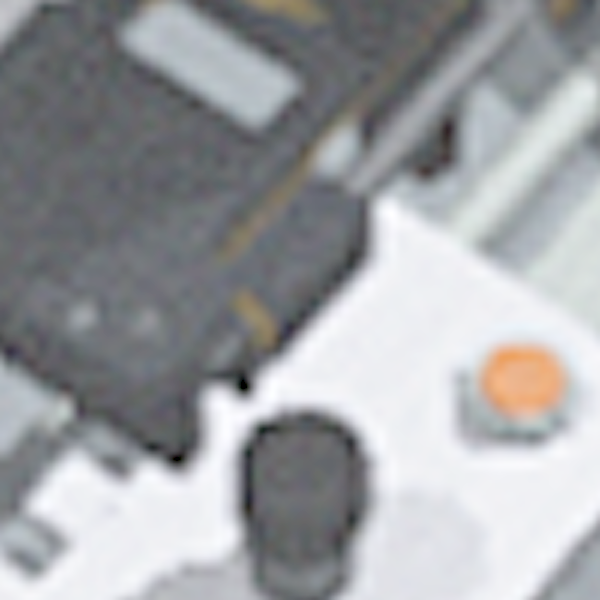

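The tips sit about 30 mm above the reported TCP, which agrees with the missed grasp. I'll descend over the knob to reported z ≈ 0.031 and watch the force.

```bash
python3 -m pendant '[{"travel":[0.03,-0.002,0],"twist":0},{"travel":[0.06,-0.002,0],"twist":0},{"travel":[0.08,-0.002,0],"twist":0},{"travel":[0.085,-0.002,0],"twist":0},{"travel":[0.085,-0.002,0],"twist":0}]' 0.2 30
python3 d.py 0 0 .031; python3 -m pendant '[{"travel":[0.008,0,0],"twist":0},{"travel":[0.016,0,0],"twist":0},{"travel":[0.016,0,0],"twist":0}]' 0.2 30
python3 d.py 0 0 .031;python3 look.py d
```

```text
time: 8.8
position: [0.6331, -0.04, 0.0491]
tool_rot: [1.141, 1.25, -1.135]
ft_force: [-0.0, -0.1, 1.0]
grip_width: 0.598
t 8.8 slide xyz [-0.0022 -0.001   0.0491] need travel [ 0.0181  0.0021 -0.001 ] twist -0.001 F [-0.  -0.1  1. ] grip mm 52.0 tilt [ 0.005  0.001 -1.   ]
time: 9.18
position: [0.6325, -0.04, 0.0322]
tool_rot: [1.141, 1.251, -1.136]
ft_force: [-0.5, -0.3, 0.2]
grip_width: 0.599
t 9.18 slide xyz [-0.0028 -0.0009  0.0322] need travel [ 0.0012  0.0028 -0.0009] twist -0.001 F [-0.5 -0.3  0.2] grip mm 52.1 tilt [ 0.003  0.001 -1.   ]
```

View pics/scene_d.png

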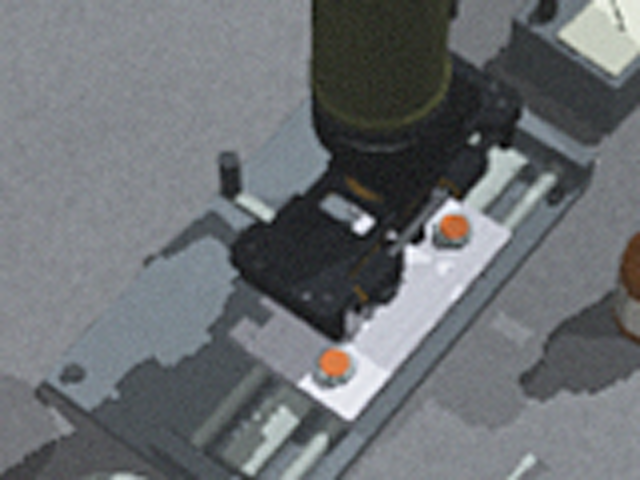

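The post has clearly moved back: its top is now at crop (230,158). No contact so far, so I close on the knob.

```bash
python3 -m pendant '[{"travel":[0.003,0.003,-0.001],"twist":0},{"travel":[0.003,0.003,-0.001],"twist":0},{"travel":[0.003,0.003,-0.001],"twist":0},{"travel":[0.003,0.003,-0.001],"twist":0},{"travel":[0.003,0.003,-0.001],"twist":0},{"travel":[0.003,0.003,-0.001],"twist":0}]' -1 45
python3 d.py 0 0 .031
```

```text
time: 10.02
position: [0.6362, -0.0394, 0.03]
tool_rot: [1.141, 1.249, -1.135]
ft_force: [1.8, -2.0, -1.7]
grip_width: 0.327
t 10.03 slide xyz [ 0.0009 -0.0006  0.03  ] need travel [-0.001  -0.0009 -0.0006] twist -0.001 F [ 1.8 -2.  -1.7] grip mm 28.5 tilt [ 0.005  0.    -1.   ]
```

```bash
python3 -m pendant '[{"travel":[-0.005,0,0],"twist":0},{"travel":[-0.01,0,0],"twist":0},{"travel":[-0.015,0,0],"twist":0},{"travel":[-0.016,0,0],"twist":0},{"travel":[-0.016,0,0],"twist":0},{"travel":[-0.016,0,0],"twist":0}]'
python3 d.py 0 -.03 .045
```

```text
time: 10.78
position: [0.6361, -0.0388, 0.0458]
tool_rot: [1.141, 1.25, -1.135]
ft_force: [3.6, 0.7, -7.7]
grip_width: 0.328
t 10.78 slide xyz [ 0.0009 -0.      0.0458] need travel [ 0.0008 -0.0008  0.03  ] twist -0.001 F [ 3.6  0.7 -7.7] grip mm 28.5 tilt [ 0.005  0.001 -1.   ]
```

```bash
python3 -m pendant '[{"travel":[0,0,0.006],"twist":0},{"travel":[0,0,0.012],"twist":0},{"travel":[0,0,0.018],"twist":0},{"travel":[0,0,0.024],"twist":0},{"travel":[0,-0.001,0.03],"twist":0},{"travel":[0,-0.001,0.03],"twist":0},{"travel":[0,-0.001,0.03],"twist":0}]'
python3 d.py 0 -.0303 .03
```

```text
time: 11.65
position: [0.639, -0.0704, 0.0461]
tool_rot: [1.142, 1.247, -1.135]
ft_force: [5.8, -0.4, -8.1]
grip_width: 0.328
t 11.65 slide xyz [ 0.0007 -0.0319  0.0461] need travel [ 0.0161 -0.0008 -0.0016] twist -0.002 F [ 5.8 -0.4 -8.1] grip mm 28.5 tilt [ 0.007 -0.    -1.   ]
```

```bash
python3 -m pendant '[{"travel":[0,0,-0.0014],"twist":0},{"travel":[0,0,-0.0014],"twist":0},{"travel":[0.005,0,-0.0014],"twist":0},{"travel":[0.01,0,-0.0014],"twist":0},{"travel":[0.015,0,-0.0014],"twist":0},{"travel":[0.016,0,-0.0014],"twist":0},{"travel":[0.016,0,-0.0014],"twist":0},{"travel":[0.016,0,-0.0014],"twist":0}]'
python3 d.py 0 -.0303 .03
```

```text
time: 12.65
position: [0.639, -0.0693, 0.0301]
tool_rot: [1.142, 1.247, -1.135]
ft_force: [2.7, -2.1, -5.3]
grip_width: 0.327
t 12.65 slide xyz [ 0.0008 -0.0307  0.0301] need travel [ 0.0001 -0.0008 -0.0004] twist -0.002 F [ 2.7 -2.1 -5.3] grip mm 28.5 tilt [ 0.007 -0.001 -1.   ]
```

Back to the same height, with a −5 N spring load, so the pin is in. Release, rise and move back over the post.

```bash
python3 -m pendant '[{"travel":[0,0,0],"twist":0},{"travel":[0,0,0],"twist":0},{"travel":[0,0,0],"twist":0},{"travel":[0,0,0],"twist":0},{"travel":[-0.03,0,0],"twist":0},{"travel":[-0.08,0,0],"twist":0},{"travel":[-0.09,-0.04,-0.015],"twist":0},{"travel":[-0.09,-0.09,-0.03],"twist":0},{"travel":[-0.09,-0.123,-0.03],"twist":0},{"travel":[-0.09,-0.123,-0.03],"twist":0}]' 0.2 30
python3 d.py -.122 0 .022;python3 look.py e
```

```text
time: 13.9
position: [0.5111, -0.0516, 0.1195]
tool_rot: [1.141, 1.245, -1.137]
ft_force: [0.6, -0.5, -0.4]
grip_width: 0.601
t 13.9 slide xyz [-0.1247 -0.0007  0.1195] need travel [ 0.0975  0.0021 -0.0011] twist -0.003 F [ 0.6 -0.5 -0.4] grip mm 52.2 tilt [ 0.006 -0.003 -1.   ]
```

View pics/scene_e.png

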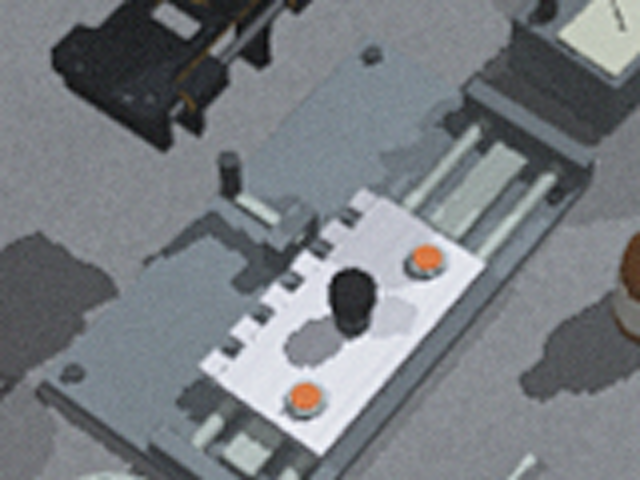

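View pics/top_e.png

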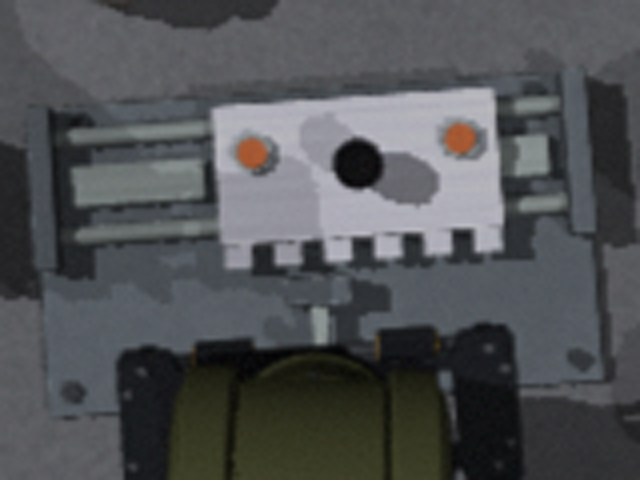

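Run:
```python
from h import *
P=(0.6352,-0.0388,0.0966)
def st(a,n):
    h=cv2.cvtColor(a,cv2.COLOR_BGR2HSV);m=cv2.inRange(h,(5,120,90),(20,255,255))
    box=(slice(230,265),slice(285,375)) if n=="top" else (slice(210,275),slice(285,350))
    mm=np.zeros_like(m);mm[box]=m[box]
    k,_,s,c=cv2.connectedComponentsWithStats(mm);o=[]
    for i in range(1,k):
        if s[i,4]>12:
            w=ray(n,c[i],.048)-np.array([P[0],P[1],0]);cc,q=np.cos(P[2]),np.sin(P[2])
            o.append((int(s[i,4]),np.round([cc*w[0]+q*w[1],-q*w[0]+cc*w[1]],4).tolist()))
    return o
for n in("top","scene"):
    print(n,st(cv2.imread(f"pics/{n}0.png"),n));a=ctrl.get_image(n)[:,:,::-1].copy();print(st(a,n));cv2.imwrite(f"pics/{n}f.png",a)
```

```text
top [(40, [0.0101, -0.0618]), (38, [0.0101, 0.0615])]
[(39, [0.0098, -0.0915]), (38, [0.0101, 0.0326])]
scene [(29, [0.011, 0.0616]), (35, [0.0108, -0.0628])]
[(28, [0.0113, 0.0329]), (32, [0.0108, -0.0915])]
```

The carriage moved 29.3 mm (stub midpoint −0.0002 → −0.0295), so it is at the notch. Now I grip the post and push it home.

```bash
python3 -m pendant '[{"travel":[0.03,0.003,-0.001],"twist":0},{"travel":[0.06,0.003,-0.001],"twist":0},{"travel":[0.085,0.003,-0.001],"twist":0},{"travel":[0.097,0.003,-0.001],"twist":0},{"travel":[0.097,0.003,-0.001],"twist":0}]' 0.2 30
python3 -m pendant '[{"travel":[0,0,0],"twist":0},{"travel":[0,0,0],"twist":0},{"travel":[0,0,0],"twist":0},{"travel":[0,0,0],"twist":0},{"travel":[0,0,0],"twist":0},{"travel":[0,0,0],"twist":0},{"travel":[0,0,0],"twist":0}]' -1 30
python3 d.py -.102 0 .022
```

```text
time: 14.72
position: [0.5178, -0.0492, 0.0219]
tool_rot: [1.142, 1.248, -1.134]
ft_force: [0.1, -0.6, 0.2]
grip_width: 0.597
time: 15.6
position: [0.5182, -0.0515, 0.0222]
tool_rot: [1.142, 1.245, -1.136]
ft_force: [0.2, -6.5, 0.6]
grip_width: 0.148
t 15.6 slide xyz [-0.1177 -0.0014  0.0222] need travel [ 0.0003  0.0157 -0.0014] twist -0.003 F [ 0.2 -6.5  0.6] grip mm 12.9 tilt [ 0.007 -0.002 -1.   ]
```

```bash
python3 -m pendant '[{"travel":[0,0.005,-0.001],"twist":0},{"travel":[0,0.01,-0.001],"twist":0},{"travel":[0,0.015,-0.001],"twist":0},{"travel":[0,0.019,-0.001],"twist":0},{"travel":[0,0.022,-0.001],"twist":0},{"travel":[0,0.022,-0.001],"twist":0},{"travel":[0,0.022,-0.001],"twist":0}]'
python3 d.py -.102 0 .022
```

```text
time: 16.48
position: [0.538, -0.0497, 0.0221]
tool_rot: [1.139, 1.247, -1.14]
ft_force: [-6.1, -5.4, 5.8]
grip_width: 0.154
t 16.48 slide xyz [-0.0978 -0.0015  0.0221] need travel [ 0.0001 -0.0042 -0.0015] twist -0.004 F [-6.1 -5.4  5.8] grip mm 13.4 tilt [ 0.003 -0.003 -1.   ]
```

```bash
python3 -m pendant '[{"travel":[0,0.004,0],"twist":0},{"travel":[0,0.004,0],"twist":0},{"travel":[0,0.004,0],"twist":0}]'
python3 d.py -.102 0 .022
python3 -m pendant '[{"travel":[0,-0.001,0],"twist":0},{"travel":[0,-0.001,0],"twist":0},{"travel":[0,-0.001,0],"twist":0},{"travel":[0,-0.001,0],"twist":0},{"travel":[-0.03,-0.001,0],"twist":0},{"travel":[-0.08,-0.001,0],"twist":0},{"travel":[-0.12,-0.03,0],"twist":0},{"travel":[-0.12,-0.05,0],"twist":0},{"travel":[-0.12,-0.05,0],"twist":0}]' 0.2
python3 d.py -.102 0 .022; python3 look.py g
```

```text
time: 16.85
position: [0.5377, -0.0498, 0.022]
tool_rot: [1.134, 1.254, -1.148]
ft_force: [-13.2, -3.8, 13.0]
grip_width: 0.15
t 16.85 slide xyz [-0.0981 -0.0016  0.022 ] need travel [-0.     -0.0039 -0.0015] twist -0.004 F [-13.2  -3.8  13. ] grip mm 13.0 tilt [-0.007 -0.005 -1.   ]
time: 17.98
position: [0.4883, -0.0543, 0.1429]
tool_rot: [1.134, 1.251, -1.148]
ft_force: [0.5, -0.4, 0.7]
grip_width: 0.604
t 17.98 slide xyz [-0.1477 -0.0012  0.1429] need travel [ 0.1205  0.0465 -0.0021] twist -0.005 F [ 0.5 -0.4  0.7] grip mm 52.6 tilt [-0.006 -0.006 -1.   ]
```

View pics/scene_g.png

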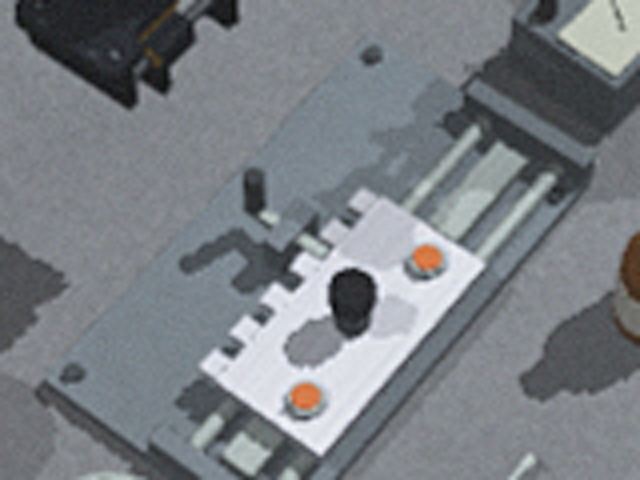

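View pics/top_g.png

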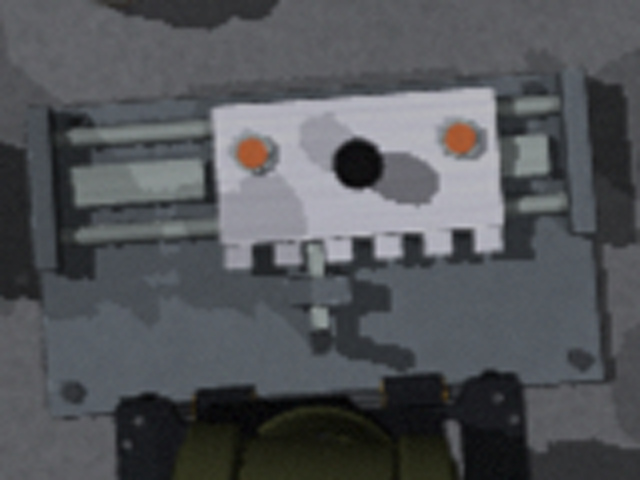

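The bolt tip sits between the teeth and the post top at crop (319,340) is about 1 px further home than at the start. The knob at (357,163) looks down, and the gripper is clear. I'll do a last numeric check and hand in.

Run:
```python
from h import *
P=(0.6352,-0.0388,0.0966)
cc,q=np.cos(P[2]),np.sin(P[2])
for n,uv,z in(("top",(250+319.5/4-.4,210+340.5/4-.4),.076),("scene",(220+254/4-.4,165+174/4-.4),.076),("scene",(220+352/4-.4,165+293/4-.4),.077),("top",(250+357/4-.4,210+163/4-.4),.077)):
    w=ray(n,uv,z)-np.array([P[0],P[1],0]);print(n,np.round([cc*w[0]+q*w[1],-q*w[0]+cc*w[1]],4))
ctrl.close_job();print(ctrl.get_state()["time"])
```

```text
top [-0.1018  0.0008]
scene [-0.1028  0.0011]
scene [-0.0007 -0.0295]
top [-0.0014 -0.0285]
the job is handed in; nothing more can be done
the job is handed in; nothing more can be done
```

I drew the locking bolt fully back, pulled up the knob and moved the carriage one notch towards the grey steel pot. I then let the knob back in, pushed the bolt home and handed the job in at about 18 s of the 43 s allowed.

**Last checks:**
- **Carriage:** it stands at about −29.5 mm by the stub positions in both cameras, within tolerance of one notch. The single knob reading from the top camera gave −28.5 mm, about 1 mm off the others.
- **Knob:** the pin appears fully engaged. While still gripped, the knob came back to its starting height with about 5 N of spring load, and it looks down in the pictures.
- **Bolt:** the post reads x −101.8 and −102.8 mm against −102 mm for home. It travelled 19.9 mm and met firm resistance (about 13 N) at the end.
- **Bottle and screwdriver:** I went nowhere near either and felt no stray contact, but I did not re-measure their positions at the end.
- **Gripper:** it was clear of everything when I handed in.

**What went wrong on the way:** my first grasp of the post closed on nothing. The pictures showed the real fingertips about 30 mm above the reported tool point. I allowed for that in every later grasp, and those all held.

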